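# Flash-cure a brass part under the bayonet hood

### The arm

A 6-joint arm with a two-finger parallel gripper is mounted at the origin on a cart in front of the work surface, level with it; the furniture and walls round the work are solid. World frame = base frame: x ahead of the robot, y to its left, z up, the work surface at z = 0. Lengths are in m, angles in rad, forces in N, time in s.
With the tool pointing down it reaches from about 0.375 to 0.925 m from the base axis. Payload 5.7 kg.
Tool frame: the origin (TCP) lies at the very end of the fingers, on their centre line; the grasp point (between the pads) lies 19 mm behind it; z points along the fingers, y is the line along which they close (so a half turn about z gives the same grasp; the last joint's range is limited). The gripper opens to 88 mm and grips with 3 to 60 N. Pads are 20 mm wide; open, the fingers measure 115 mm over their backs; the gripper's body (75 mm by 178 mm) begins 61 mm behind the grasp point.
Start: joints at [-1.425, 0.359, 1.51, -0, 1.272, -0.115], TCP at [0.155, -0.58, 0.223] pointing down, gripper open.
Joint ranges: [-2.97, 2.97], [-1.01, 2.36], [0.21, 2.38], [-0.96, 4.11], [0.2, 2.71], [-2.98, 2.98]. Speed limits (rad/s): [2.39, 2.39, 3.14, 3.14, 3.14, 3.14].

### API

Orientations are given as a unit quaternion [x, y, z, w].
In Python, from plant import get_obs, snapshot, sign_off gives the robot as it stands.
- The arm moves only by the tool send_rows, never from a script. Its argument "deltas" is one flat list of numbers, 6 for each row, row after row: the shift along the tool's x, y, z scaled (see below), then the turn, a rotation vector about the tool's x, y, z scaled (see below). A call has 1 to 12 rows; each row shifts and turns the commanded pose from where the row before left it, along the tool's axes as they then stand; what a row does not reach is not made up. The controller multiplies each number of a shift by 75 mm and each number of a turn by pi/4 rad. A row lasts 1/10 s, in which the tool goes at most 50 mm and 8.59 degrees, less where a joint would pass 70% of its speed; a pose out of reach is approached as far as the arm can. A call with a number of a shift or a turn outside -1 to 1 is refused whole. A call with a gripper value outside its range is refused whole. "gripper" is the opening, from 0 (shut) to 1 (fully open), set as the call begins (left out, the last holds). The fingers move at their own pace and stop on an object; "newtons" is the grip in N (left out, the last holds). Time passes only in rows, so rows that do not move let the fingers close. It gives the time, the measured TCP pose, the force, the opening and the grip force at its end, in the units of the state.
- get_obs(): the state, without advancing time (a new reading comes with each control period).
- snapshot(name): name is "scene" or "top" or "wrist"; returns a dict with "img" (420x560x3 uint8, red, green, blue), "mtx" (3x3 intrinsics, pixels), "extrinsics" (4x4, takes a point from camera to world coordinates). Camera axes: x right, y down, z forward; pixel columns grow to the right and rows downward; lengths in m; the calibration is good to about 2 mm. The wrist camera is an equidistant fisheye: a pixel r from the principal point sees the ray r / f radians off the axis. A picture is of the moment at which its call begins. There is no depth.
- sign_off(): hands the job in; it is judged then, once.
The state is a dict: "t": time; "q": joint angles; "joint_vel": joint speeds; "tau": joint torques, N m; "eef_pos": TCP position; "tcp_rot": TCP orientation; "force": force on the tool from outside, world axes, zero at the start; "torque": the same for the moment, N m; "finger_gap": opening from 0.0 (shut) to 1.0 (fully open); "grasp_force": force on a finger pad.
Only numpy, scipy, OpenCV 4.12 (cv2) and the standard library are available. Lean on these libraries where they do the work, as an engineer would, in place of code of your own. Each camera call takes 0.05 s, during which the arm holds its last target. There are 200 camera calls.

### The job

The brass channel on the bench is to get a flash of light in the curing station: rest it on the round head of the station's post so that it balances there by itself, and then lower the amber hood over it until both lugs have dropped through the slots of the collar and the hood stands fully home. Turn the hood clockwise (seen from above) against its return spring to the dot halfway between slot and lock bar, before the lock clicks, and hold it there: the job finishes with the hood still held in the gripper at the dot. Never let the hood lock, keep the part balanced on the post, and leave the multimeter, the tweezers and the loupe where they lie.

Things in the scene. Friction and masses are not known exactly. Their poses are not given: they have to be found in the camera images.
- cure_station: curing station: round grey base 121 mm across, 24 mm high, fixed on the bench; origin at the centre of its underside, z up. On it a black bayonet collar, 116 mm outside, top at 37 mm, whose lip (90 mm inside, 32 to 37 mm up) is cut by two slots at the station's own +x and -x. Hood lugs drop through them to the floor at 24 mm and then turn clockwise (from above) under the lip
- post_top (a point): summit of the grey post in the station's middle, 60 mm above the bench and 23 mm above the collar; the post is 36 mm in diameter with a hemispherical silicone head of 18 mm radius
- slot_mouth (a point): middle of the slot at the station's +x, on top of the collar, 49 mm from the axis; the slot is 19 mm wide and reaches out to 54.5 mm from the axis. The other slot lies opposite
- half_dot (a point): white dot on the collar, the flash position: 0.70 rad clockwise (from above) from the middle of the +x slot, 50 mm from the axis, 37 mm up. A second dot lies opposite. A short white bar at 1.40 rad marks the locked position; two sprung balls begin to resist the lugs at about 0.95 rad and snap in behind them at about 1.35 rad
- hood: amber see-through cup, mouth down: 86 mm outside, 80 mm inside diameter, 62 mm high, 0.14 kg. Origin: centre of its lower rim, z up. Two lugs (12 mm wide, 5 mm high) at its +x and -x reach 51 mm from the axis at the lower rim, a black rib above each. Either way round fits, with x along the station's x (0.06 rad, 2 mm to spare). Fully home, its origin is 24 mm above the bench
- hood_handle (a point): middle of the hood's black bar handle, 73 mm above the hood's origin: the bar is 60 mm long along the hood's x, 16 mm thick along its y, from 62 to 84 mm above the origin
- brass_bar: small milled brass channel, 12 mm wide (x), 49 mm long (y), 7 mm high, 24 g, flat underside, groove upward, lying on the bench; origin: centre of its underside. On the post it may point any way; it balances if its centre is set within about 4 mm of the summit
- pulse_ring (a joint): turn of the sprung switch ring under the lip, which the lugs push clockwise: 0 at rest. The lugs meet it after about 0.10 rad of turn from the middle of the slots, so it reads the hood's turn less 0.10: about 0.60 at the dot, 1.30 locked. Its spring pushes back with about 0.09 Nm at the dot and turns the hood back if it is let go
- multimeter: bystander: yellow and black pocket multimeter, 133 x 69 x 41 mm, lying near the front edge; origin: centre of its underside
- tweezers: bystander: steel tweezers, 122 mm long, 9 mm high; origin: centre of the underside
- loupe: bystander: black eye loupe, 41 mm wide, 29 mm high; origin: centre of the underside
Mind the look-alikes: they are no part of the job. Leave any blue look-alike of the brass_bar alone.

How it is judged:
On the way, in this order (a step that is already met when the one before it is completed fails the run):
1. the brass channel rests balanced on the post's round head, let go (horizontal distance between brass_bar and post_top below 0.009 m and z of brass_bar in the frame of post_top between -0.004 and 0.004 m and angle between brass_bar's own z axis and vertical below 0.4 rad and contact force between brass_bar and cure_station above 0.05 N and contact force between brass_bar and the arm below 0.02 N and contact force between brass_bar and the fingers below 0.02 N), for 0.3 s.
2. the hood stands fully home in the collar over the balanced part (z of hood in the frame of cure_station below 0.027 m and horizontal distance between hood and cure_station below 0.004 m and angle between hood's own z axis and vertical below 0.06 rad and horizontal distance between brass_bar and post_top below 0.009 m), for 0.1 s.
At the end, for the whole second after the job is handed in: The gripper holds the hood (over 1 N), home in the collar within 4 mm, upright, still, within 0.2 rad of the halfway dot (ring 0.40 to 0.80 rad), not locked; under it the brass channel lies balanced on the post: centre within 9 mm of the summit, tilt under 0.4 rad, not touching the hood (value of joint pulse_ring between 0.4 and 0.8 rad and velocity of joint pulse_ring between -0.1 and 0.1 rad/s and contact force between hood and the fingers above 1 N and z of hood in the frame of cure_station below 0.028 m and horizontal distance between hood and cure_station below 0.004 m and angle between hood's own z axis and vertical below 0.06 rad and horizontal distance between brass_bar and post_top below 0.009 m and z of brass_bar in the frame of post_top above -0.004 m and angle between brass_bar's own z axis and vertical below 0.4 rad and contact force between brass_bar and cure_station above 0.05 N and contact force between brass_bar and hood below 0.02 N); the arm keeps its last pose, push and grip.
It fails at once if the hood is turned on into the lock (value of joint pulse_ring above 1 rad).
It fails at once if the multimeter, tweezers or loupe is pushed away by more than 30 mm (distance of any of multimeter, tweezers, loupe from where it was at the start of the episode above 0.03 m).
It also fails if it takes over 58 s, if anything falls off the work surface, if the arm or the gripper's body presses on something with over 40 N, if the wrist force passes 120 N, or if a joint passes its speed limit or range.

## Working session

There is one attempt and no reset: what is moved stays moved. The work goes in short steps, Python scripts to look and compute and a tool call to move; the robot and the scene stay as the last step left them, time stands still between calls to the robot, and variables do not carry over. Pictures are saved under pics/ and viewed, at most 10 in all, crops included, and the job is handed in when it is done.

Besides the shell and the picture viewer there is one more tool, called after "Request:" as name(argument=value, ...), one argument or row to a line, values as JSON. send_rows: Moves the arm, as the interface text tells. Its arguments: {"type":"object","properties":{"deltas":{"type":"array","items":{"type":"number"}},"gripper":{"type":"number"},"newtons":{"type":"number"}},"required":["deltas"]}

```bash
mkdir -p pics; ls; cat > h.py <<'E'
import numpy as np, cv2
from plant import get_obs, snapshot, sign_off
def save(s,n): cv2.imwrite('pics/'+n+'.png', s['img'][:,:,::-1])
def ray(s,u,v):
    K=s['mtx'];E=s['extrinsics']
    d=np.array([(u-K[0,2])/K[0,0],(v-K[1,2])/K[1,1],1.]);return E[:3,3],E[:3,:3]@d
def onz(s,u,v,z):
    o,d=ray(s,u,v);return (o+d*(z-o[2])/d[2])[:2]
def fray(s,u,v):
    K=s['mtx'];E=s['extrinsics'];x=(u-K[0,2]);y=(v-K[1,2]);f=K[0,0];r=np.hypot(x,y);t=r/f
    d=np.array([np.sin(t)*x/max(r,1e-9),np.sin(t)*y/max(r,1e-9),np.cos(t)]);return E[:3,3],E[:3,:3]@d
def fonz(s,u,v,z):
    o,d=fray(s,u,v);return (o+d*(z-o[2])/d[2])[:2]
E
python3 - <<'E'
from h import *
for n in('top','scene'):
    s=snapshot(n);save(s,n+'0');np.savez(n+'0.npz',**s);print(n,s['mtx'].round(1).tolist(),s['extrinsics'].round(3).tolist())
print(get_obs())
E
```

```text
pics
top [[422.3, 0.0, 277.0], [0.0, 422.3, 211.0], [0.0, 0.0, 1.0]] [[-0.026, -0.988, 0.152, 0.361], [-1.0, 0.024, -0.009, 0.034], [0.006, -0.152, -0.988, 1.257], [0.0, 0.0, 0.0, 1.0]]
scene [[433.1, 0.0, 285.7], [0.0, 433.1, 207.2], [0.0, 0.0, 1.0]] [[-0.628, -0.494, 0.601, 0.006], [-0.778, 0.397, -0.487, 0.478], [0.002, -0.774, -0.633, 0.676], [0.0, 0.0, 0.0, 1.0]]
{'t': 0.1, 'q': array([-1.42510607e+00,  3.59455184e-01,  1.51129802e+00, -8.31329531e-06,
        1.27247113e+00, -1.15129247e-01]), 'joint_vel': array([ 0.00033214, -0.00239538, -0.00377629,  0.00053464,  0.00038762,
       -0.00100378]), 'tau': array([ 1.07078442e-03, -5.16354954e+01, -2.71407580e+01,  6.77023362e-02,
        2.77585880e-02, -2.63353832e-05]), 'eef_pos': array([ 0.15460852, -0.57911746,  0.22189037]), 'tcp_rot': array([ 9.91508203e-01,  1.30041598e-01, -1.64375175e-05, -8.15681956e-04]), 'force': array([-0.1456088 ,  0.53963924, -0.10950616]), 'torque': array([ 0.01505676, -0.01281507, -0.03435581]), 'grasp_force': 0.0, 'finger_gap': 0.9966449229737423}
```

View pics/top0.png

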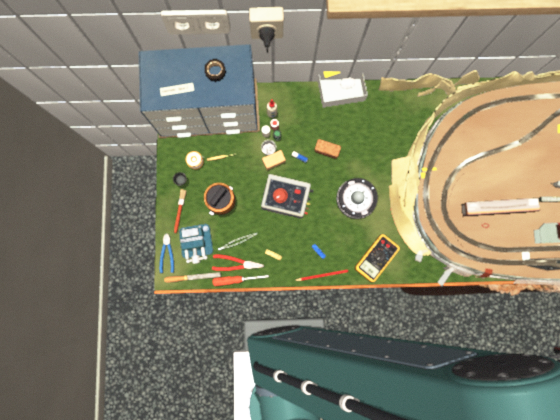

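View pics/scene0.png

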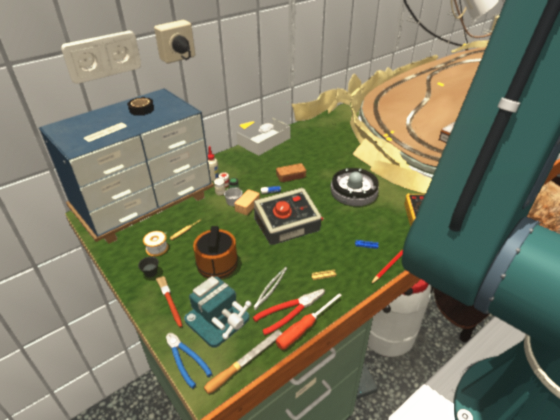

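Top view: the station is at (357,198), the hood at (219,198), the multimeter at (378,257), the tweezers at (238,242) and the loupe at (180,180). There are three candidates for the bar: the yellow one at (273,255), a blue one at (319,251) and a wooden block at (274,159). The yellow one fits as the small brass channel, so I'll confirm it in a crop.

```bash
python3 - <<'E'
from h import *
s=dict(np.load('top0.npz'));c=dict(np.load('scene0.npz'))
def crop(i,u,v,w,h,k): return cv2.resize(i[v-h:v+h,u-w:u+w,::-1],None,fx=k,fy=k,interpolation=cv2.INTER_CUBIC)
a=np.hstack([crop(s['img'],296,253,33,25,6),crop(c['img'],345,258,33,25,6)])
b=np.hstack([crop(s['img'],219,198,33,25,6),crop(s['img'],357,198,33,25,6)])
cv2.imwrite('pics/crop1.png',np.vstack([a,b]))
# brass
hsv=cv2.cvtColor(s['img'],cv2.COLOR_RGB2HSV)
m=np.zeros(hsv.shape[:2],np.uint8);m[245:265,260:288]=1
m&=((hsv[...,2]>140)&(hsv[...,0]<35)).astype(np.uint8)
p=np.argwhere(m)[:,::-1].astype(np.float32);print(len(p))
W=np.array([onz(s,*q,0.006) for q in p]);print('bar',W.mean(0));w,v=np.linalg.eigh(np.cov(W.T));print(np.sqrt(w*12),v[:,1])
print('station',onz(s,357,198,0.04),'post',onz(s,357,197,.06),'hood',onz(s,219,198,.08))
for n,u,v in(('mm',378,257),('tw',238,242),('loupe',180,180),('redbox',287,195)):print(n,onz(s,u,v,.02))
print('scene: hood',onz(c,215,255,.04),'post',onz(c,356,181,.055))
E
```

```text
106
bar [0.42278495 0.03894489]
[0.03053359 0.05204291] [0.28645305 0.95809428]
station [ 0.58002445 -0.21325   ] post [ 0.57935036 -0.20934918] hood [0.58240195 0.18595479]
mm [ 0.40721839 -0.26915776]
tw [0.4612789  0.13871803]
loupe [0.65136086 0.31009936]
redbox [ 0.59783505 -0.00890025]
scene: hood [0.57983631 0.19866877] post [ 0.56590627 -0.19644969]
```

View pics/crop1.png

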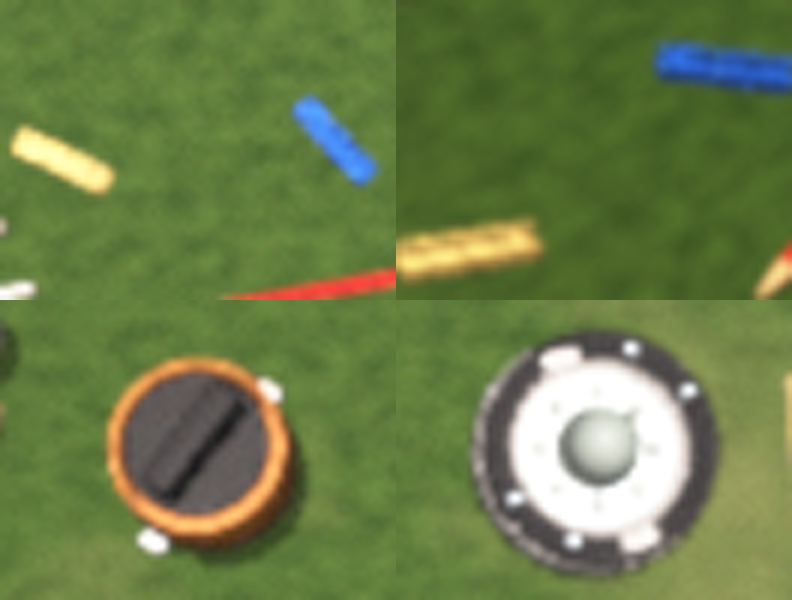

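The crop confirms it: the yellow piece is brass with an upward groove, and the blue one is the look-alike. The station slots lie at about (560,357) and (640,540) in the crop, yaw ≈0.39. The hood lugs give a hood yaw of about -0.68. Next I move over the station to look with the wrist camera.

Request:
send_rows(
  deltas=[0.54, -0.28, 0, 0, 0, 0, 0.54, -0.28, 0, 0, 0, 0, 0.54, -0.28, 0, 0, 0, 0, 0.54, -0.28, 0, 0, 0, 0, 0.54, -0.28, 0, 0, 0, 0, 0.54, -0.28, 0, 0, 0, 0, 0.54, -0.28, 0, 0, 0, 0, 0.54, -0.28, 0, 0, 0, 0, 0.54, -0.28, 0, 0, 0, 0, 0.54, -0.28, 0, 0, 0, 0, 0.54, -0.28, 0, 0, 0, 0, 0, 0, 0, 0, 0, 0],
)

```text
t: 1.3
eef_pos: [0.5289, -0.2377, 0.2223]
tcp_rot: [0.991, 0.132, 0.001, -0.001]
force: [0.1, 0.3, -0.3]
finger_gap: 0.999
grasp_force: 0.0
```

```bash
python3 - <<'E'
from h import *
o=get_obs();print(o['t'],o['eef_pos'],o['tcp_rot'],o['q'])
s=snapshot('wrist');save(s,'w1');np.savez('w1.npz',**s);print(s['mtx'].round(1).tolist(),s['extrinsics'].round(3).tolist())
E
```

```text
1.3 [ 0.52891375 -0.2377464   0.22230617] [ 9.91191786e-01  1.32429388e-01  8.56960184e-04 -7.52175633e-04] [-0.54302194  0.32996808  1.55574307  0.00236228  1.25548621  0.76140298]
[[325.2, 0.0, 286.7], [0.0, 325.2, 211.4], [0.0, 0.0, 1.0]] [[0.263, -0.92, -0.289, 0.609], [-0.965, -0.252, -0.077, -0.217], [-0.002, 0.299, -0.954, 0.385], [0.0, 0.0, 0.0, 1.0]]
```

View pics/w1.png

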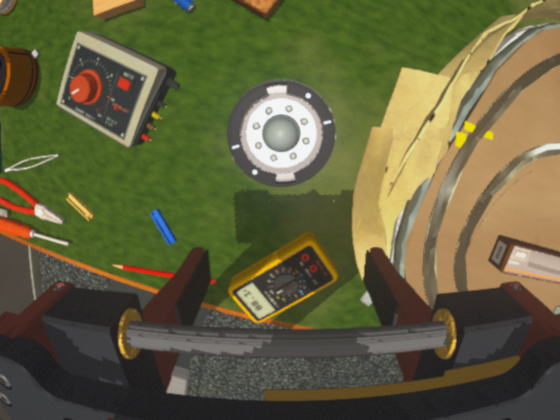

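Wrist view: collar centred about (281,133), slots at (276,90) and (286,178), dots at (308,97) and (255,172), bars at (327,122) and (236,146). The brass bar is at (79,206), the blue look-alike at (163,226).

```bash
cat > blobs.py <<'E'
from h import *
def bar(s,u0,v0,r,z=.006):
    hsv=cv2.cvtColor(s['img'],cv2.COLOR_RGB2HSV);m=np.zeros(hsv.shape[:2],np.uint8)
    m[max(0,v0-r):v0+r,max(0,u0-r):u0+r]=1
    m&=((hsv[...,0]>8)&(hsv[...,0]<30)&(hsv[...,2]>120)&(hsv[...,1]>60)).astype(np.uint8)
    n,l,st,c=cv2.connectedComponentsWithStats(m);k=1+np.argmax(st[1:,4])
    W=np.array([fonz(s,u,v,z) for v,u in np.argwhere(l==k)],np.float32)
    R=cv2.minAreaRect(W*1000);b=cv2.boxPoints(R);e=b[1]-b[0],b[2]-b[1];e=max(e,key=np.linalg.norm)
    return c[k],st[k,4],np.array(R[0])/1000,R[1],np.arctan2(e[1],e[0])%np.pi
E
python3 - <<'E'
from blobs import *
s=dict(np.load('w1.npz'));i=s['img']
print(bar(s,79,206,20))
hsv=cv2.cvtColor(i,cv2.COLOR_RGB2HSV)
m=((hsv[...,2]>170)&(hsv[...,1]<60)).astype(np.uint8);m[:75]=0;m[190:]=0;m[:,:225]=0;m[:,340:]=0
n,l,st,c=cv2.connectedComponentsWithStats(m)
for k in range(1,n):
    if st[k,4]>2: print(c[k].round(1),st[k,4],fonz(s,*c[k],.037 if st[k,4]<100 else .024).round(4))
g=((i.max(2)<75)).astype(np.uint8);g[:75]=0;g[188:]=0;g[:,:225]=0;g[:,340:]=0
ct=max(cv2.findContours(g,0,1)[0],key=cv2.contourArea)[:,0]
W=np.array([fonz(s,u,v,.035) for u,v in ct],np.float32);(x,y),r=cv2.minEnclosingCircle(W*1000);e=cv2.fitEllipse(W*1000);print(x,y,r,e)
E
```

```text
(array([ 78.96621622, 206.46959459]), np.int32(296), array([0.42447107, 0.03783877]), (51.71745681762695, 16.769508361816406), np.float32(1.0901502))
[281.3 133.6] 4190 [ 0.5853 -0.2164]
[307.9  95.1] 22 [ 0.6334 -0.2325]
[326.8 121.8] 20 [ 0.6114 -0.2595]
[279.  133.6] 307 [ 0.5846 -0.2139]
[234.8 146.4] 20 [ 0.5602 -0.1716]
[254.2 171.8] 20 [ 0.5385 -0.1988]
535.736572265625 -234.13832092285156 11.04676628112793 ((535.673828125, -233.45774841308594), (2.61991810798645, 20.515573501586914), 18.158056259155273)
```

Request:
send_rows(
  deltas=[-0.054, -0.56, 0.23, 0, 0, 0, -0.054, -0.56, 0.23, 0, 0, 0, -0.054, -0.56, 0.23, 0, 0, 0, -0.054, -0.56, 0.23, 0, 0, 0, -0.054, -0.56, 0.23, 0, 0, 0, -0.054, -0.56, 0.23, 0, 0, 0, -0.054, -0.56, 0.23, 0, 0, 0, 0, 0, 0, 0, 0, -0.15, 0, 0, 0, 0, 0, -0.15, 0, 0, 0, 0, 0, -0.15, 0, 0, 0, 0, 0, -0.15, 0, 0, 0, 0, 0, -0.15],
  gripper=0.27,
)

```text
t: 2.55
eef_pos: [0.4218, 0.0341, 0.1019]
tcp_rot: [0.91, 0.414, -0.0, 0.0]
force: [0.5, -0.3, 0.3]
finger_gap: 0.269
grasp_force: 0.0
```

Request:
send_rows(
  deltas=[0, 0, 0, 0, 0, -0.15, 0, 0, 0, 0, 0, -0.15, 0, 0, 0, 0, 0, 0, 0, 0, 0, 0, 0, 0],
)

```text
t: 2.95
eef_pos: [0.422, 0.0344, 0.1019]
tcp_rot: [0.857, 0.515, -0.0, -0.0]
force: [-0.2, -0.0, 0.6]
finger_gap: 0.271
grasp_force: 0.0
```

```bash
cat >> h.py <<'E'
def psi(o):
    from scipy.spatial.transform import Rotation as R
    x=R.from_quat(o['tcp_rot']).as_matrix();return np.arctan2(x[1,0],x[0,0]),x[:,2]
def go(o,x,y,z):
    from scipy.spatial.transform import Rotation as R
    return R.from_quat(o['tcp_rot']).as_matrix().T@(np.array([x,y,z])-o['eef_pos'])/.075
E
python3 - <<'E'
from blobs import *
o=get_obs();print(o['t'],o['eef_pos'],psi(o),o['finger_gap'])
s=snapshot('wrist');save(s,'w2');np.savez('w2.npz',**s)
r=s['extrinsics'][:3,:3].T@(np.array([.4245,.0378,.006])-s['extrinsics'][:3,3]);t=np.arctan2(np.hypot(*r[:2]),r[2]);print(s['mtx'][:2,2]+325.2*t*r[:2]/np.hypot(*r[:2]))
E
```

```text
2.95 [0.42200624 0.03441392 0.10189656] (np.float64(1.08134216982158), array([-3.75875170e-04, -9.51642370e-05, -9.99999925e-01])) 0.27143057059788445
[286.66662608 208.59611019]
```

View pics/w2.png

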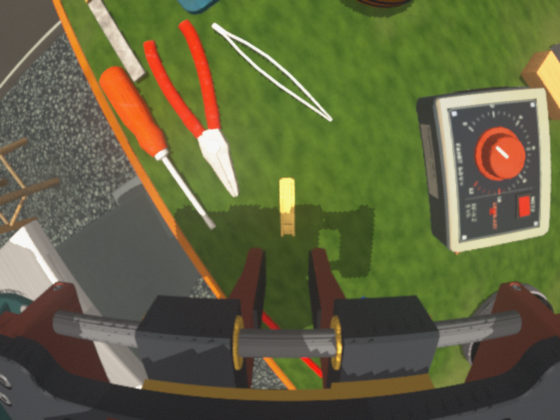

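The bar is at (288,207), aligned with the fingers, and the pliers tip at (236,195) is clear. I'll measure the bar finely.

```bash
sed -i 's/hsv\[...,2\]>120/hsv[...,2]>T/;s/z=.006)/z=.006,T=120)/' blobs.py; python3 - <<'E'
from blobs import *
s=dict(np.load('w2.npz'))
o=get_obs()
for T in(90,120):
    b=bar(s,288,207,36,T=T);print(b)
    print(go(o,*b[2],0.003),psi(o)[0]-b[4])
E
```

```text
(array([286.74753695, 207.31773399]), np.int32(812), array([0.42523474, 0.03867195]), (51.24223327636719, 13.336264610290527), np.float32(1.0902859))
[0.06783125 0.01090263 1.31905524] -0.008512807859974991
(array([286.81338481, 206.33333333]), np.int32(777), array([0.42509921, 0.03925923]), (50.31587600708008, 12.48928165435791), np.float32(1.088821))
[0.07389502 0.00562892 1.31905543] -0.007047964109974991
```

Request:
send_rows(
  deltas=[0.065, 0.01, 0.4, 0, 0, 0, 0, 0, 0.4, 0, 0, 0, 0, 0, 0.3, 0, 0, 0, 0, 0, 0.15, 0, 0, 0, 0, 0, 0.07, 0, 0, 0, 0, 0, 0, 0, 0, 0],
)

```text
t: 3.6
eef_pos: [0.4249, 0.039, 0.0025]
tcp_rot: [0.857, 0.516, -0.001, -0.0]
force: [-0.2, 0.4, -0.2]
finger_gap: 0.272
grasp_force: 0.0
```

Request:
send_rows(
  deltas=[0, 0, 0, 0, 0, 0, 0, 0, 0, 0, 0, 0, 0, 0, 0, 0, 0, 0, 0, 0, 0, 0, 0, 0],
  gripper=0,
  newtons=12,
)

```text
t: 4.0
eef_pos: [0.4259, 0.0391, 0.0036]
tcp_rot: [0.856, 0.516, 0.001, 0.0]
force: [0.3, -0.9, 5.4]
finger_gap: 0.131
grasp_force: 12.0
```

Request:
send_rows(
  deltas=[0, 0, -0.2, 0, 0, 0, 0, 0, -0.4, 0, 0, 0, 0, 0, -0.5, 0, 0, 0, 0, 0, -0.3, 0, 0, 0, 0, 0, 0, 0, 0, 0],
)

```text
t: 4.5
eef_pos: [0.4277, 0.039, 0.1108]
tcp_rot: [0.856, 0.516, 0.003, 0.002]
force: [0.5, 0.6, -0.4]
finger_gap: 0.129
grasp_force: 12.0
```

```bash
python3 - <<'E'
from blobs import *
o=get_obs();print(o['t'],o['eef_pos'],psi(o),o['finger_gap'],o['grasp_force'],o['q'])
s=snapshot('wrist');cv2.imwrite('pics/w3.png',cv2.resize(s['img'][200:360,190:390,::-1],None,fx=4,fy=3.7,interpolation=cv2.INTER_CUBIC));np.savez('w3.npz',**s)
E
```

```text
4.5 [0.42772216 0.03897932 0.11075127] (np.float64(1.0855268410142231), array([ 6.57639979e-03, -3.62394812e-04, -9.99978310e-01])) 0.12866148114002646 11.999731063842773 [-7.03264692e-02  2.65800486e-01  2.00078487e+00  1.31813804e-04
  8.68421644e-01  4.14866414e-01]
```

View pics/w3.png

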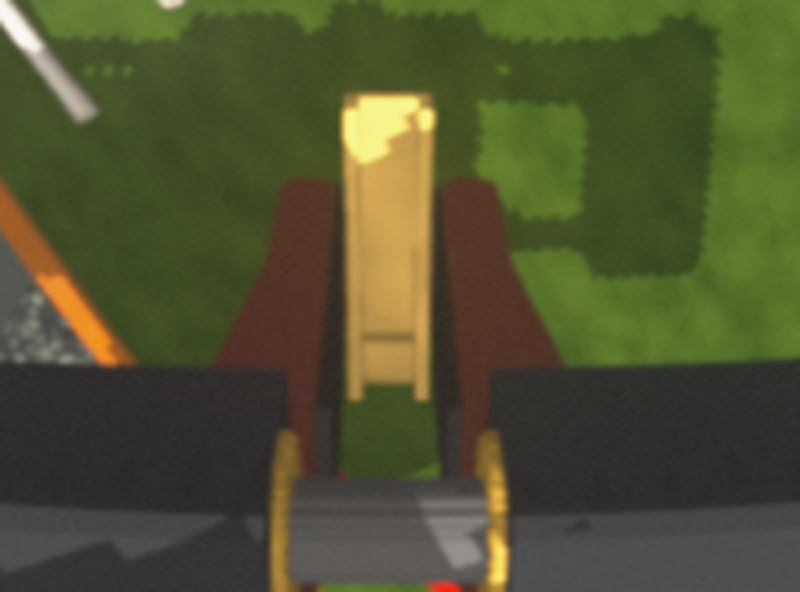

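The bar is held squarely between the fingers: far end at about v=226, near end at about v=308 in the full image. I'll work out its centre relative to the TCP and the shift to the post.

```bash
python3 - <<'E'
from blobs import *
s=dict(np.load('w3.npz'));o=get_obs()
a=fonz(s,287,225.2,.114);b=fonz(s,287,307.5,.114);c=(a+b)/2
print(a,b,np.linalg.norm(a-b),c)
p=psi(o)[0];d=c-o['eef_pos'][:2];off=d@[np.cos(p),np.sin(p)];print('off along tool x',off,d@[np.sin(p),-np.cos(p)])
t=np.array([.586,-.2156])-off*np.array([np.cos(p),np.sin(p)]);print(t,go(o,*t,.11))
E
```

```text
[0.44026365 0.06113313] [0.41643202 0.01580628] 0.051210060526477134 [0.42834783 0.0384697 ]
off along tool x 0.0003039503046420827 0.0018431467350907532
[ 0.58585823 -0.21586886] [-2.01605036e+00  3.46404924e+00 -1.39688549e-03]
```

Request:
send_rows(
  deltas=[-0.288, 0.495, -0.04, 0, 0, 0, -0.288, 0.495, -0.04, 0, 0, 0, -0.288, 0.495, -0.04, 0, 0, 0, -0.288, 0.495, -0.04, 0, 0, 0, -0.288, 0.495, -0.04, 0, 0, 0, -0.288, 0.495, -0.04, 0, 0, 0, -0.288, 0.495, -0.04, 0, 0, 0, 0, 0, 0, 0, 0, 0, 0, 0, 0, 0, 0, 0],
)

```text
t: 5.45
eef_pos: [0.5837, -0.216, 0.1266]
tcp_rot: [0.857, 0.516, -0.001, -0.002]
force: [0.2, 0.6, 0.4]
finger_gap: 0.128
grasp_force: 12.0
```

```bash
python3 - <<'E'
from blobs import *
o=get_obs();print(o['t'],o['eef_pos'],psi(o),o['finger_gap'],o['grasp_force'])
s=snapshot('wrist');save(s,'w4');np.savez('w4.npz',**s)
hsv=cv2.cvtColor(s['img'],cv2.COLOR_RGB2HSV)
m=((hsv[...,2]>130)&(hsv[...,1]<60)).astype(np.uint8)
n,l,st,c=cv2.connectedComponentsWithStats(m)
for k in range(1,n):
    if 8<st[k,4]<400 and c[k][1]<300: print(c[k].round(1),st[k,4],fonz(s,*c[k],.037).round(4))
E
```

```text
5.45 [ 0.58365951 -0.21601601  0.12664446] (np.float64(1.083937035235504), array([-0.00294457,  0.0018101 , -0.99999403])) 0.12806469159554723 11.999779790639877
[166.4   6.4] 13 [ 0.5808 -0.0156]
[216.9  19.5] 22 [ 0.6106 -0.0503]
[138.8  51.8] 19 [ 0.5429 -0.0367]
[ 0.7 90.8] 18 [0.3863 0.0391]
[221.4 187.9] 18 [ 0.5484 -0.1708]
[349.4 206.1] 46 [ 0.6331 -0.2328]
[228.7 222.4] 29 [ 0.5386 -0.199 ]
[239.1 226.1] 10 [ 0.5447 -0.2058]
[251.7 248. ] 119 [ 0.5442 -0.2279]
[339.  244.2] 42 [ 0.6113 -0.2594]
```

View pics/w4.png

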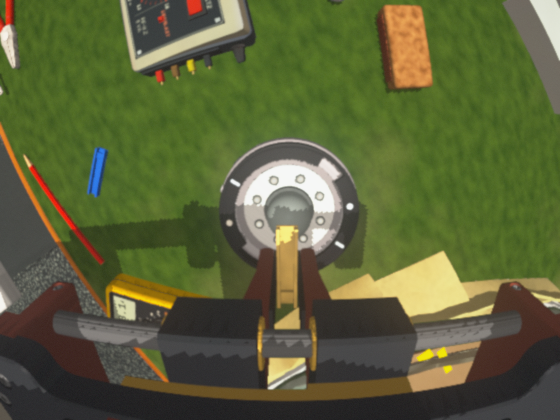

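The bar hangs over the post; the collar dots at (349,206) and (229,222) again give the centre (0.586,-0.216). Now I lower it in two stages.

Request:
send_rows(
  deltas=[0.015, 0.025, 0.25, 0, 0, 0, 0, 0, 0.25, 0, 0, 0, 0, 0, 0.18, 0, 0, 0, 0, 0, 0, 0, 0, 0, 0, 0, 0, 0, 0, 0, 0, 0, 0, 0, 0, 0],
)

```text
t: 6.1
eef_pos: [0.5872, -0.2157, 0.0787]
tcp_rot: [0.856, 0.517, 0.0, 0.0]
force: [0.8, 0.1, -0.1]
finger_gap: 0.128
grasp_force: 12.0
```

```bash
python3 - <<'E'
from h import *
o=get_obs();print(o['t'],o['eef_pos'],psi(o),go(o,.5858,-.2158,.064),o['force'])
E
```

```text
6.1 [ 0.5872319  -0.21565812  0.07865868] (np.float64(1.0858613824627985), array([ 9.64607216e-04, -3.57288109e-04, -9.99999471e-01])) [-0.01059952 -0.01620824  0.1954312 ] [ 0.8105034   0.06953514 -0.07622069]
```

Request:
send_rows(
  deltas=[-0.01, -0.014, 0.1, 0, 0, 0, 0, 0, 0.07, 0, 0, 0, 0, 0, 0.02, 0, 0, 0, 0, 0, 0, 0, 0, 0, 0, 0, 0, 0, 0, 0],
)

```text
t: 6.6
eef_pos: [0.5854, -0.2159, 0.0636]
tcp_rot: [0.856, 0.516, -0.0, -0.0]
force: [0.3, 0.1, 0.3]
finger_gap: 0.132
grasp_force: 12.0
```

Request:
send_rows(
  deltas=[0, 0, 0.01, 0, 0, 0, 0, 0, 0, 0, 0, 0],
)

```text
t: 6.8
eef_pos: [0.5855, -0.216, 0.0634]
tcp_rot: [0.856, 0.516, 0.0, 0.0]
force: [-0.9, 0.3, 4.9]
finger_gap: 0.125
grasp_force: 12.0
```

Request:
send_rows(
  deltas=[0, 0, 0, 0, 0, 0, 0, 0, 0, 0, 0, 0, 0, 0, 0, 0, 0, 0],
  gripper=0.3,
)

```text
t: 7.1
eef_pos: [0.5856, -0.216, 0.0627]
tcp_rot: [0.856, 0.516, 0.0, -0.0]
force: [-0.1, -0.3, -0.7]
finger_gap: 0.296
grasp_force: 0.0
```

Request:
send_rows(
  deltas=[0, 0, -0.05, 0, 0, 0, 0, 0, -0.15, 0, 0, 0, 0, 0, -0.4, 0, 0, 0, 0, 0, -0.5, 0, 0, 0, 0, 0, -0.3, 0, 0, 0, 0, 0, 0, 0, 0, 0],
)

```text
t: 7.7
eef_pos: [0.5883, -0.2172, 0.1727]
tcp_rot: [0.856, 0.517, 0.002, 0.003]
force: [0.3, 0.7, -0.4]
finger_gap: 0.301
grasp_force: 0.0
```

```bash
python3 - <<'E'
from blobs import *
o=get_obs();print(o['t'],o['eef_pos'],psi(o),o['force'])
s=snapshot('wrist');save(s,'w5');np.savez('w5.npz',**s)
print(bar(s,287,205,60,z=.067))
E
```

```text
7.7 [ 0.58827995 -0.2172199   0.17273236] (np.float64(1.085550067951438), array([ 0.00738891, -0.00356358, -0.99996635])) [ 0.28235998  0.67932257 -0.43736784]
(array([282.32727273, 208.76623377]), np.int32(770), array([ 0.58597565, -0.21679935]), (48.980045318603516, 12.702850341796875), np.float32(1.0766286))
```

View pics/w5.png

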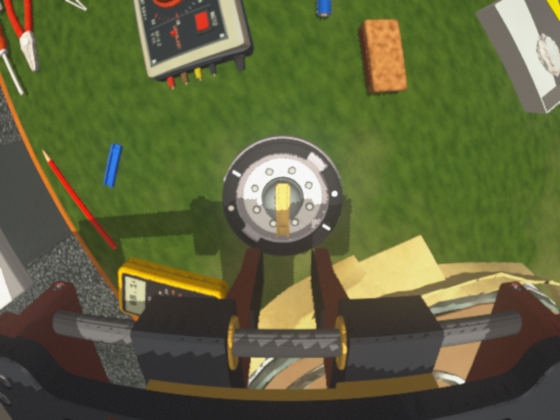

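The bar balances on the post at (282,209), about 1 mm off centre. On to the hood.

Request:
send_rows(
  deltas=[0.527, -0.292, -0.05, 0, 0, 0, 0.527, -0.292, -0.05, 0, 0, 0, 0.527, -0.292, -0.05, 0, 0, 0, 0.527, -0.292, -0.05, 0, 0, 0, 0.527, -0.292, -0.05, 0, 0, 0, 0.527, -0.292, -0.05, 0, 0, 0, 0.527, -0.292, -0.05, 0, 0, 0, 0.527, -0.292, -0.05, 0, 0, 0, 0.527, -0.292, -0.05, 0, 0, 0],
  gripper=0.5,
)

```text
t: 8.65
eef_pos: [0.5758, 0.1923, 0.2003]
tcp_rot: [0.856, 0.516, -0.001, -0.0]
force: [0.4, 0.3, 0.0]
finger_gap: 0.501
grasp_force: 0.0
```

Request:
send_rows(
  deltas=[0, 0, 0, 0, 0, 0.187, 0, 0, 0, 0, 0, 0.187, 0, 0, 0, 0, 0, 0.187, 0, 0, 0, 0, 0, 0.187, 0, 0, 0, 0, 0, 0.187, 0, 0, 0, 0, 0, 0.187, 0, 0, 0, 0, 0, 0.187, 0, 0, 0, 0, 0, 0.187, 0, 0, 0, 0, 0, 0.187, 0, 0, 0, 0, 0, 0.187, 0, 0, 0, 0, 0, 0.187, 0, 0, 0, 0, 0, 0.187],
)

```text
t: 9.85
eef_pos: [0.576, 0.1904, 0.2]
tcp_rot: [0.942, -0.335, -0.001, 0.001]
force: [-0.2, -0.1, 0.2]
finger_gap: 0.503
grasp_force: 0.0
```

Request:
send_rows(
  deltas=[0, 0, 0, 0, 0, 0],
)

```text
t: 9.95
eef_pos: [0.5761, 0.1904, 0.2002]
tcp_rot: [0.943, -0.333, -0.001, 0.001]
force: [-0.1, -0.2, -0.5]
finger_gap: 0.504
grasp_force: 0.0
```

```bash
python3 - <<'E'
from blobs import *
o=get_obs();print(o['t'],o['eef_pos'],psi(o),o['force'],o['q'])
s=snapshot('wrist');save(s,'w6');np.savez('w6.npz',**s)
E
```

```text
9.95 [0.57610626 0.19042169 0.20019138] (np.float64(-0.6783114090238697), array([-2.71626973e-03, -4.40073249e-04, -9.99996214e-01])) [-0.08912649 -0.1903219  -0.50884528] [2.05350360e-01 3.90070369e-01 1.52014593e+00 1.30366731e-04
 1.23412530e+00 2.45441298e+00]
```

View pics/w6.png

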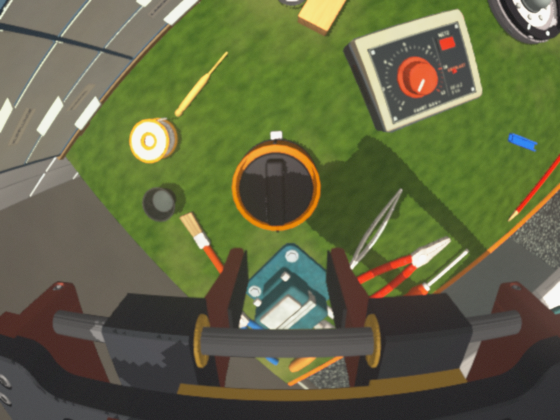

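Hood ring centred about (277,187), handle from (275,160) to (276,200), visible lug at (276,135).

```bash
python3 - <<'E'
from blobs import *
s=dict(np.load('w6.npz'));i=s['img'];o=get_obs();hsv=cv2.cvtColor(i,cv2.COLOR_RGB2HSV)
m=((hsv[...,0]<20)&(hsv[...,1]>130)&(hsv[...,2]>110)).astype(np.uint8);m[:130]=0;m[235:]=0;m[:,:225]=0;m[:,330:]=0
cs,h=cv2.findContours(m,cv2.RETR_CCOMP,cv2.CHAIN_APPROX_NONE)
for k,c in enumerate(cs):
    if len(c)>100:
        W=np.array([fonz(s,u,v,.062) for u,v in c[:,0]],np.float32)*1000;print(h[0][k],cv2.fitEllipse(W))
p=np.argwhere((hsv[125:143,262:290,2]>150)&(hsv[125:143,262:290,1]<60)).mean(0)+[125,262];print('lug',p,fonz(s,p[1],p[0],.005))
g=cv2.cvtColor(i,cv2.COLOR_RGB2GRAY)[150:225,240:310];cv2.imwrite('pics/h.png',cv2.resize(cv2.convertScaleAbs(g,alpha=3),None,fx=8,fy=8,interpolation=cv2.INTER_CUBIC))
E
```

```text
[-1 -1  1 -1] ((591.718994140625, 190.75314331054688), (83.96722412109375, 85.06902313232422), 53.949974060058594)
[-1 -1 -1  0] ((590.7295532226562, 191.96690368652344), (71.4456558227539, 71.65673828125), 126.95198059082031)
lug [134.67346939 275.44897959] [0.62905314 0.16309859]
```

View pics/h.png

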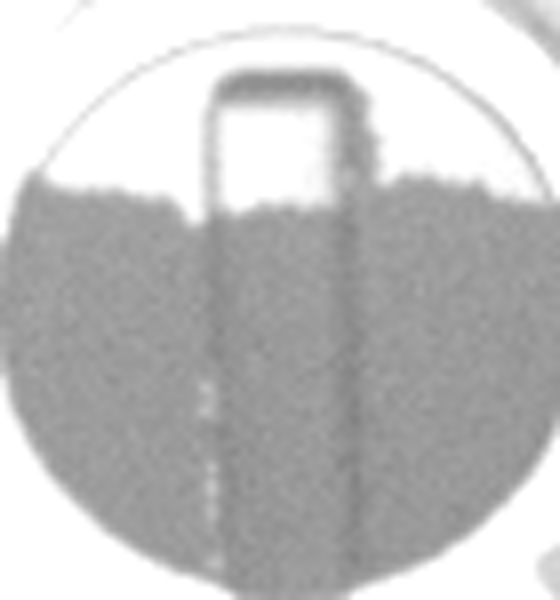

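The crop shows the handle's top face with edges at u≈266 and 283. Its centre line runs from (274.4,162) to (275.4,220).

```bash
python3 - <<'E'
from blobs import *
s=dict(np.load('w6.npz'));o=get_obs()
a=fonz(s,274.4,162,.084);b=fonz(s,275.5,220,.084);d=a-b;p=np.arctan2(d[1],d[0]);print(a,b,p)
print('width',np.linalg.norm(fonz(s,266.3,165,.084)-fonz(s,282.5,165,.084)))
c=np.array([.591,.1916]);n=np.array([-np.sin(p),np.cos(p)]);print('line off',(a-c)@n,'end',(a-c)@[np.cos(p),np.sin(p)])
print(psi(o)[0],go(o,*c,.066))
E
```

```text
[0.61407145 0.17323937] [0.57256985 0.20602184] -0.6685571357580345
width 0.014017140366341252
line off -0.00010695473630294446 end 0.029485471265041332
-0.673800228530091 [ 0.14747803 -0.13816228  1.79098752]
```

Request:
send_rows(
  deltas=[0.147, -0.138, 0.2, 0, 0, 0, 0, 0, 0.5, 0, 0, 0, 0, 0, 0.5, 0, 0, 0, 0, 0, 0.3, 0, 0, 0, 0, 0, 0.2, 0, 0, 0, 0, 0, 0.08, 0, 0, 0, 0, 0, 0, 0, 0, 0],
)

```text
t: 10.7
eef_pos: [0.592, 0.1918, 0.0677]
tcp_rot: [0.943, -0.331, -0.0, 0.0]
force: [0.3, 0.7, -0.3]
finger_gap: 0.499
grasp_force: 0.0
```

Request:
send_rows(
  deltas=[0, 0, 0, 0, 0, 0, 0, 0, 0, 0, 0, 0, 0, 0, 0, 0, 0, 0, 0, 0, 0, 0, 0, 0, 0, 0, 0, 0, 0, 0],
  gripper=0,
  newtons=40,
)

```text
t: 11.2
eef_pos: [0.5925, 0.1918, 0.0689]
tcp_rot: [0.943, -0.332, 0.0, -0.0]
force: [-0.8, -1.9, 4.4]
finger_gap: 0.177
grasp_force: 40.0
```

```bash
python3 - <<'E'
from h import *
o=get_obs();print(o['t'],o['eef_pos'],psi(o),o['force'],o['torque'],o['finger_gap'])
E
```

```text
11.2 [0.59249647 0.19182389 0.06889296] (np.float64(-0.6768512053569008), array([ 8.09225564e-04,  1.77683169e-04, -9.99999657e-01])) [-0.7863081  -1.88100053  4.39965302] [-0.02888001  0.16302331 -0.01226409] 0.1769862703623324
```

Request:
send_rows(
  deltas=[0, 0, -0.2, 0, 0, 0, 0, 0, -0.5, 0, 0, 0, 0, 0, -0.55, 0, 0, 0, 0, 0, -0.4, 0, 0, 0, 0, 0, 0, 0, 0, -0.165, 0, 0, 0, 0, 0, -0.165, 0, 0, 0, 0, 0, -0.165, 0, 0, 0, 0, 0, -0.165, 0, 0, 0, 0, 0, -0.165, 0, 0, 0, 0, 0, -0.165, 0, 0, 0, 0, 0, -0.165, 0, 0, 0, 0, 0, -0.165],
)

```text
t: 12.4
eef_pos: [0.5921, 0.1919, 0.1928]
tcp_rot: [0.983, 0.182, 0.0, -0.0]
force: [0.8, 0.1, -1.3]
finger_gap: 0.179
grasp_force: 40.0
```

Request:
send_rows(
  deltas=[0, 0, 0, 0, 0, 0, 0, 0, 0, 0, 0, 0],
)

```text
t: 12.6
eef_pos: [0.5922, 0.1918, 0.1925]
tcp_rot: [0.984, 0.177, 0.0, -0.0]
force: [-0.7, 0.4, -0.7]
finger_gap: 0.175
grasp_force: 40.0
```

```bash
python3 - <<'E'
from h import *
o=get_obs();print(o['t'],o['eef_pos'],psi(o),o['force'],o['finger_gap'],go(o,.586,-.2158,.195))
s=snapshot('wrist');save(s,'w7');np.savez('w7.npz',**s)
# hood appearance in hand: visible lug (white) and amber pixels
hsv=cv2.cvtColor(s['img'],cv2.COLOR_RGB2HSV)
m=((hsv[...,0]<20)&(hsv[...,1]>130)&(hsv[...,2]>100)).astype(np.uint8)
n,l,st,c=cv2.connectedComponentsWithStats(m)
for k in range(1,n):
    if st[k,4]>150: print(st[k],c[k].round(1))
E
```

```text
12.6 [0.59219217 0.19184912 0.19247008] (np.float64(0.3563590834204288), array([ 2.97787963e-04,  1.77120951e-04, -9.99999940e-01])) [-0.68367524  0.38758996 -0.69989346] 0.1747888549400151 [-1.9735536   5.06503267 -0.03471954]
[428 131  32  32 327] [434.8 145.3]
[ 527  149   33   54 1019] [546.9 173. ]
[151 161  34  64 579] [166.9 192.2]
[ 215  176  145  124 4840] [287.5 221.5]
[420 238  35  37 990] [438.2 255.5]
[118 299  41  22 420] [136.8 309.4]
[263 357  49  24 235] [282.9 371. ]
[129 377  37  13 162] [144.7 383.2]
[357 376  89  21 532] [399.6 384.5]
```

```bash
python3 - <<'E'
from h import *
s=dict(np.load('w7.npz'));o=get_obs();i=s['img'];hsv=cv2.cvtColor(i,cv2.COLOR_RGB2HSV)
m=((hsv[...,1]<70)&(hsv[...,2]>90)).astype(np.uint8);m[:130]=0;m[250:]=0;m[:,:240]=0;m[:,340:]=0
n,l,st,c=cv2.connectedComponentsWithStats(m)
p=psi(o)[0];R=np.array([[np.cos(p),np.sin(p)],[np.sin(p),-np.cos(p)]])
f=lambda u,v,z:(R@(fonz(s,u,v,z)-o['eef_pos'][:2])).round(4)
for k in range(1,n):
    if st[k,4]>12: x,y,w,h,a=st[k];print(st[k],c[k].round(1),f(*c[k],.127),'outer',f(x+w/2-.5,y,.125))
# amber ring inner (black cap) arc
a=((hsv[...,0]<20)&(hsv[...,1]>130)&(hsv[...,2]>100))
for v in range(176,300,10): 
    u=np.flatnonzero(a[v,200:370])+200
    if len(u): print(v,u[0],u[-1],f(u[0],v,.186),f(u[-1],v,.186),len(u))
E
```

```text
[278 159  19  14 257] [287.  165.6] [0.0456 0.0007] outer [0.0501 0.0006]
176 278 295 [ 0.0499 -0.0041] [0.0499 0.0048] 11
186 253 321 [ 0.0445 -0.0175] [0.0445 0.0188] 63
196 242 332 [ 0.039  -0.0237] [0.039  0.0249] 91
206 234 338 [ 0.0334 -0.0283] [0.0334 0.0284] 77
216 228 345 [ 0.0276 -0.0319] [0.0277 0.0326] 44
226 223 351 [ 0.0217 -0.0351] [0.0218 0.0364] 33
236 219 355 [ 0.0157 -0.0379] [0.0157 0.0392] 26
246 217 358 [ 0.0094 -0.0395] [0.0095 0.0414] 24
256 215 359 [ 0.0031 -0.0412] [0.0031 0.0426] 23
266 217 358 [-0.0035 -0.0406] [-0.0034  0.0425] 21
276 219 355 [-0.0102 -0.04  ] [-0.0102  0.0413] 22
286 224 351 [-0.0171 -0.0375] [-0.0171  0.0395] 23
296 231 344 [-0.0242 -0.0337] [-0.0242  0.0357] 20
```

Request:
send_rows(
  deltas=[-0.218, 0.562, 0, 0, 0, 0, -0.218, 0.562, 0, 0, 0, 0, -0.218, 0.562, 0, 0, 0, 0, -0.218, 0.562, 0, 0, 0, 0, -0.218, 0.562, 0, 0, 0, 0, -0.218, 0.562, 0, 0, 0, 0, -0.218, 0.562, 0, 0, 0, 0, -0.218, 0.562, 0, 0, 0, 0, -0.218, 0.562, 0, 0, 0, 0, 0, 0, 0, 0, 0, 0, 0, 0, 0, 0, 0, 0],
)

```text
t: 13.75
eef_pos: [0.5878, -0.2159, 0.1918]
tcp_rot: [0.984, 0.177, -0.0, -0.0]
force: [-0.8, 0.0, -2.3]
finger_gap: 0.177
grasp_force: 40.0
```

```bash
python3 - <<'E'
from h import *
o=get_obs();print(o['t'],o['eef_pos'],psi(o),o['force'],o['finger_gap'],go(o,.5867,-.2149,.13))
s=snapshot('wrist');save(s,'w8');np.savez('w8.npz',**s)
hsv=cv2.cvtColor(s['img'],cv2.COLOR_RGB2HSV)
m=((hsv[...,2]>110)&(hsv[...,1]<70)).astype(np.uint8);n,l,st,c=cv2.connectedComponentsWithStats(m)
for k in range(1,n):
    if 8<st[k,4]<700 and c[k][1]<300 and 180<c[k][0]<400: print(st[k],c[k].round(1),fonz(s,*c[k],.037).round(4))
E
```

```text
13.75 [ 0.5877704  -0.21590041  0.19183699] (np.float64(0.35562916814356876), array([-1.83932145e-04,  7.37138802e-04, -9.99999711e-01])) [-0.83961896  0.04427785 -2.25352307] 0.17713087514435558 [-0.00880407 -0.01685078  0.82450541]
[197  39   5   6  19] [198.7  41.5] [ 0.7055 -0.0808]
[231 136 111  44 488] [286.5 150. ] [ 0.6312 -0.1998]
[331 187  10   5  39] [335.2 189.3] [ 0.6115 -0.2596]
[389 277  15  21 115] [395.4 287.8] [ 0.5289 -0.3745]
```

Request:
send_rows(
  deltas=[-0.009, -0.017, 0.2, 0, 0, 0, 0, 0, 0.3, 0, 0, 0, 0, 0, 0.2, 0, 0, 0, 0, 0, 0.2, 0, 0, 0, 0, 0, 0.13, 0, 0, 0, 0, 0, 0, 0, 0, 0, 0, 0, 0, 0, 0, 0],
)

```text
t: 14.5
eef_pos: [0.5872, -0.2133, 0.115]
tcp_rot: [0.984, 0.179, 0.0, -0.0]
force: [-0.4, 0.3, -1.3]
finger_gap: 0.182
grasp_force: 40.0
```

```bash
python3 - <<'E'
from h import *
for _ in range(3):
    o=get_obs();print(o['t'],o['eef_pos'],psi(o),o['force'],go(o,.5867,-.2149,.0925))
    s=snapshot('wrist')
E
```

```text
14.5 [ 0.587219   -0.2133277   0.11502148] (np.float64(0.36047604812023587), array([ 1.36034499e-04,  1.65679410e-04, -9.99999977e-01])) [-0.41749224  0.31798478 -1.34058577] [-0.0139254   0.01720791  0.30028202]
14.55 [ 0.58756261 -0.21369886  0.11540888] (np.float64(0.36032294952032384), array([ 9.62411798e-04, -2.96246833e-04, -9.99999493e-01])) [ 0.16970035 -1.08870854 -0.52402658] [-0.01665269  0.01074331  0.30544531]
14.6 [ 0.58766995 -0.21397769  0.11557716] (np.float64(0.3601185944437345), array([ 1.36035927e-03, -5.14907836e-04, -9.99998942e-01])) [-0.05881147  0.08569452 -0.36877319] [-0.01677241  0.00665569  0.30768388]
```

Request:
send_rows(
  deltas=[-0.015, 0.01, 0.08, 0, 0, 0, 0, 0, 0.05, 0, 0, 0, 0, 0, 0.05, 0, 0, 0, 0, 0, 0.04, 0, 0, 0, 0, 0, 0, 0, 0, 0],
)

```text
t: 15.15
eef_pos: [0.5857, -0.215, 0.0974]
tcp_rot: [0.984, 0.179, -0.001, -0.0]
force: [0.1, -0.1, -0.8]
finger_gap: 0.182
grasp_force: 40.0
```

Request:
send_rows(
  deltas=[0, 0, 0, 0, 0, 0],
)

```text
t: 15.25
eef_pos: [0.5861, -0.2152, 0.098]
tcp_rot: [0.984, 0.179, -0.0, -0.0]
force: [0.3, 1.1, -1.5]
finger_gap: 0.178
grasp_force: 40.0
```

The lugs are dropping through the slots without contact force. Now I go down to the floor.

Request:
send_rows(
  deltas=[0, 0, 0.03, 0, 0, 0, 0, 0, 0.03, 0, 0, 0, 0, 0, 0.015, 0, 0, 0, 0, 0, 0, 0, 0, 0],
)

```text
t: 15.65
eef_pos: [0.5863, -0.2153, 0.0929]
tcp_rot: [0.984, 0.179, 0.0, 0.0]
force: [-1.2, 0.3, 1.4]
finger_gap: 0.178
grasp_force: 40.0
```

```bash
python3 - <<'E'
from h import *
for _ in range(4):
    o=get_obs();print(o['t'],o['eef_pos'],psi(o)[0],o['force'],o['torque'])
    s=snapshot('wrist')
save(s,'w9')
E
```

```text
15.65 [ 0.58626596 -0.21532916  0.092928  ] 0.35974728440695913 [-1.23546542  0.27310813  1.42236406] [0.04561928 0.15997105 0.07144407]
15.7 [ 0.58627528 -0.21533661  0.09291413] 0.3597740927846459 [-0.59080487 -0.01112039  3.52733279] [0.03781595 0.17033522 0.00993588]
15.75 [ 0.58627125 -0.21533583  0.09289991] 0.3597954774210031 [-0.54412356 -0.9403441   3.23560528] [0.05210432 0.23467829 0.01740143]
15.8 [ 0.58626566 -0.21533143  0.09288522] 0.3597997451456463 [-0.66437349 -0.32920112  3.47116248] [ 0.04248342  0.27158355 -0.0261199 ]
```

The hood is home: TCP z 0.093, standing on the floor with light force. Turning clockwise.

Request:
send_rows(
  deltas=[0, 0, 0, 0, 0, 0.1, 0, 0, 0, 0, 0, 0.1, 0, 0, 0, 0, 0, 0.1, 0, 0, 0, 0, 0, 0.1, 0, 0, 0, 0, 0, 0.1, 0, 0, 0, 0, 0, 0.1, 0, 0, 0, 0, 0, 0.1, 0, 0, 0, 0, 0, 0, 0, 0, 0, 0, 0, 0],
  newtons=50,
)

```text
t: 16.75
eef_pos: [0.5865, -0.2155, 0.0929]
tcp_rot: [0.996, -0.094, 0.0, 0.0]
force: [-1.9, -0.7, 6.2]
finger_gap: 0.178
grasp_force: 50.0
```

```bash
python3 - <<'E'
from h import *
for _ in range(3):
    o=get_obs();print(o['t'],o['eef_pos'],psi(o)[0],o['force'],o['torque'],o['finger_gap'])
    s=snapshot('wrist')
E
```

```text
16.75 [ 0.5865188  -0.21545424  0.09290175] -0.18794056357705546 [-1.88170741 -0.67998759  6.19295178] [-0.03428661  0.19846041 -0.00161222] 0.177742091353828
16.8 [ 0.58647492 -0.21543977  0.0928693 ] -0.18816868999542674 [-0.95078921 -0.94270293  5.92037039] [0.03962572 0.20116056 0.03788865] 0.17817968939983725
16.85 [ 0.58647947 -0.21544448  0.09286584] -0.1883545124568764 [-1.58893488 -1.0620694   5.34635577] [-0.00488683  0.21131093 -0.02019275] 0.17609757690234826
```

Request:
send_rows(
  deltas=[0, 0, 0, 0, 0, 0.1, 0, 0, 0, 0, 0, 0.096, 0, 0, 0, 0, 0, 0, 0, 0, 0, 0, 0, 0, 0, 0, 0, 0, 0, 0],
)

```text
t: 17.4
eef_pos: [0.5865, -0.2155, 0.0929]
tcp_rot: [0.985, -0.17, 0.0, 0.0]
force: [-1.0, -1.7, 5.6]
finger_gap: 0.182
grasp_force: 50.0
```

```bash
python3 - <<'E'
from h import *
T=[];P=[]
for _ in range(8):
    o=get_obs();T.append(o['torque']);P.append(o['eef_pos']);s=snapshot('wrist')
print(o['t'],np.mean(P,0),psi(o),o['force'],np.mean(T,0),np.std(T,0),o['grasp_force'],o['tau'][5])
save(s,'w10');np.savez('w10.npz',**s)
i=s['img'];hsv=cv2.cvtColor(i,cv2.COLOR_RGB2HSV)
m=((hsv[...,1]<70)&(hsv[...,2]>110)).astype(np.uint8);m[:110]=0;m[300:]=0;m[:,:190]=0;m[:,390:]=0
n,l,st,c=cv2.connectedComponentsWithStats(m)
ctr=np.array([.586,-.2157])
for k in range(1,n):
    if st[k,4]>7:
        d=fonz(s,*c[k],.037)-ctr;print(st[k],c[k].round(1),'r',np.hypot(*d).round(4),'ang from slot',(np.arctan2(d[1],d[0])-.358).round(3))
# dark rib on the hood front: darkest columns across amber wall
a=((hsv[...,0]<22)&(hsv[...,1]>120)&(hsv[...,2]>70))
for v in range(140,200,6):
    u=np.flatnonzero(a[v,210:370])+210
    if len(u)>10:
        g=np.diff(u);k=np.argmax(g);print(v,u[0],u[-1],'gap',u[k],u[k+1])
E
```

```text
17.75 [ 0.5865114  -0.21551998  0.09289007] (np.float64(-0.34230990116247095), array([ 7.17825956e-04, -4.87099639e-04, -9.99999624e-01])) [-1.20614436 -0.87687426  5.34446766] [-0.0184935   0.19282182  0.01563531] [0.01649146 0.03345818 0.02634318] 49.95751082897186 0.030070465290918946
[213 145 149  53 813] [288.6 162.3] r 0.0502 ang from slot -0.721
[283 158  10  10  79] [287.2 162.6] r 0.05 ang from slot -0.702
[228 167  71  33 574] [250.2 178.4] r 0.0466 ang from slot -0.126
[302 171  10   5  21] [305.8 172.9] r 0.0447 ang from slot -0.99
[316 174  26  29 141] [332.1 183.3] r 0.0474 ang from slot -1.417
176 277 296 gap 284 289
182 259 316 gap 284 289
188 249 324 gap 283 290
194 242 332 gap 242 243
```

The hood's rib (u≈286.5) lines up with the white dot (287,163). The hood is home, held at 50 N and still, so I hand in.

```bash
python3 -c "
from plant import sign_off
print(sign_off())"
```

```text
the job is handed in; nothing more can be done
None
```

I handed the job in after about 18 s of robot time: the channel was balanced about 1 mm off the summit, and the hood is home and held at the halfway dot, unlocked; I couldn't see the channel under the hood at the end, and no verdict came back.

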